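Kit the parts for a pair of wireless headphones

TASK

Make up the parts kit for rebuilding one pair of wireless headphones: lay both white rings flat and side by side in the rectangular tray, both speaker drivers flat and side by side in the round dish (magnet up, as they lie now), and the end cell from the sloped feeder in the V-shaped cradle, lying along its trough. Set the parts down rather than dropping them. Let the feeder's next cell roll down to the stop and leave it there.

Things in the scene. Friction and masses are not known exactly. Their poses are not given: they have to be found in the camera images.
- ring_a: One of two identical white plastic baffle rings with thin webs inside, lying flat on the bench. 56 mm outer diameter, 38 mm bore, 14 mm high, 20 g. Origin: centre of its underside; z up; its yaw means nothing. Can be gripped across the outside.
- ring_b: One of two identical white plastic baffle rings with thin webs inside, lying flat on the bench. 56 mm outer diameter, 38 mm bore, 14 mm high, 20 g. Origin: centre of its underside; z up; its yaw means nothing. Can be gripped across the outside.
- driver_a: One of two identical speaker drivers, lying flat with the magnet up: a black flange 40 mm in diameter and 5 mm high, on it a bare steel magnet 28 mm in diameter that reaches 15 mm above the underside. 45 g. Origin: centre of its underside; z up; its yaw means nothing. Can be gripped across the magnet.
- driver_b: One of two identical speaker drivers, lying flat with the magnet up: a black flange 40 mm in diameter and 5 mm high, on it a bare steel magnet 28 mm in diameter that reaches 15 mm above the underside. 45 g. Origin: centre of its underside; z up; its yaw means nothing. Can be gripped across the magnet.
- cell_end: Plain cylindrical rechargeable cell, 18 mm diameter, 50 mm long, 34 g, the lower of the two cells lying in the feeder, against its stop. Origin: centre of the cell; its y axis runs along the cell (x and z turn as it rolls). Can be gripped from above by its two end faces (50 mm).
- cell_next: The second, identical cell, lying in the feeder just uphill of the end cell and touching it; rolls freely about 18 mm down to the stop when the end cell is lifted out. Origin and axes as for the end cell.
- ring_tray: Rectangular grey tray, fixed to the bench, 116 mm (its x) by 166 mm (its y) outside, 8 mm high, walls and floor 3 mm thick (inside 110 x 160 mm). Origin: centre of the underside; z up. Takes both rings next to each other along its y axis.
- driver_dish: Round aluminium dish, fixed to the bench, 136 mm outer diameter, 8 mm high, wall and floor 3 mm thick (inside 130 mm). Origin: centre of the underside; z up. Takes both drivers.
- cell_cradle: Grey V-shaped cradle, fixed. Base 60 mm (its x) by 80 mm (its y); the V trough runs along its y, 70 mm long, open at both ends, sides rising at 30 degrees from a bottom line 6 mm above the bench to edges 19 mm above it, 45 mm apart. A cell lying in it has its centre 16.4 mm above the bench. Origin: centre of the underside; z up.
- feeder: Sloped dark steel track, fixed, 120 mm long (its x), 66 mm wide (its y). Its floor falls 14 degrees to the -x end, where a stop 30 mm wide holds the end cell; cells lie along its y. Side walls stand only 4 mm above the track floor. Origin: underside centre; z up. A cell at the stop has its centre at x = -43.4, y = 0, z = 27.1 mm in this frame.
There are look-alikes about, which are no part of the job. What is shaped like the ring_a but green or purple is not meant.

How it is judged:
By the outcome, as a careful person would: the job done as asked, in the order asked, and still so for the second after the job is handed in, with the robot touching nothing.
It also fails if it takes over 128 s, if anything falls off the work surface, if the arm or the gripper's body presses on something with over 40 N, if the wrist force passes 120 N, or if a joint passes its speed limit or range.

ROBOT

A 7-joint arm with a two-finger parallel gripper is mounted at the origin on the work surface. World frame = base frame: x ahead of the robot, y to its left, z up, the work surface at z = 0. Lengths are in m, angles in degrees, forces in N, time in s.
With the tool pointing down it reaches from about 0.425 to 0.875 m from the base axis. Payload 4.7 kg.
Tool frame: the origin (TCP) lies between the finger pads; the fingertips stand 14 mm ahead of it and the grasp point (between the pads) lies 5 mm behind it (ctrl.tcp_to_tips is the distance from the TCP to the fingertips, in m); z points along the fingers, y is the line along which they close (so a half turn about z gives the same grasp; the last joint's range is limited). The gripper opens to 85 mm and grips with 20 to 120 N. Pads are 22 mm wide; open, the fingers measure 114 mm over their backs; the gripper's body (76 mm by 85 mm) begins 54 mm behind the grasp point. The pads swing forward as they close: fully open they stand 13 mm farther back than shut.
Start: joints at [-66.973, 18.392, -4.016, 83.108, 1.295, 78.541, -3.26], TCP at [0.246, 0.602, 0.245] pointing down, gripper open.
Joint ranges: [-163.93, 163.93], [-17.29, 119.83], [-79.2, 71.16], [3.27, 140.29], [-89.18, 269.18], [5.43, 117.66], [-154.24, 154.24]. Speed limits (degrees/s): [147.25, 147.25, 180, 180, 180, 180, 180].

INTERFACE

Orientations are given as [roll, pitch, yaw] about the fixed x, y, z axes, in that order (R = Rz(yaw) Ry(pitch) Rx(roll)).
In Python, from cell import sensors, imaging, ticket, ctrl gives the robot as it stands.
- The arm moves only by the tool arm_command, never from a script. Its argument "commands" is a list of rows, each a list of 2 entries, a list of its own where there are three numbers: the shift along the world's x, y, z in m, then the turn about the world's z in rad. A call has 1 to 20 rows; each row is the pose to reach, as a shift and turn from the pose commanded when the call began; what a row does not reach only later rows make up. A row lasts 1/8 s, in which the tool goes at most 62.5 mm and 10.7 degrees, less where a joint would pass 70% of its speed; a pose out of reach is approached as far as the arm can. A call with a gripper value outside its range is refused whole. "gripper" is the closure, from 0 (fully open) to 1 (shut), set as the call begins (left out, the last holds). The fingers move at their own pace and stop on an object; "grip_force" is the grip in N (left out, the last holds). Time passes only in rows, so rows that repeat a pose let the fingers close. It gives the time, the measured TCP pose, the force, the opening and the grip force at its end, in the units of the state.
- sensors.observe(): the state, without advancing time (a new reading comes with each control period).
- imaging.camera(name): name is "scene" or "top" or "wrist"; returns the picture (400x640x3 uint8, blue, green, red); there is no depth.
- imaging.get_calibration(name): a dict with "K" (3x3 intrinsics, pixels), "R" (3x3) and "t" (3): a world point X has camera coordinates R X + t. Camera axes: x right, y down, z forward; pixel columns grow to the right and rows downward; lengths in m; the calibration is good to about 2 mm. A picture is of the moment at which its call begins: read the wrist's pose just before it. get_calibration takes no time and is no camera call; for the wrist camera it gives the pose at the moment of the call.
- ticket.sign_off(): hands the job in; it is judged then, once.
The state is a dict: "t": time; "joints": joint angles; "joint_vel": joint speeds; "joint_torque": joint torques, N m; "eef_pos": TCP position; "tcp_rot": TCP orientation; "contact_force": force on the tool from outside, world axes, zero at the start; "wrist_torque": the same for the moment, N m; "gripper_width": finger opening in m; "grip_force": force on a finger pad.
Only numpy, scipy, OpenCV 4.12 (cv2) and the standard library are available. Lean on these libraries where they do the work, as an engineer would, in place of code of your own. Each camera call takes 0.05 s, during which the arm holds its last target. There are 200 camera calls.

## Working session

There is one attempt and no reset: what is moved stays moved. The work goes in short steps, Python scripts to look and compute and a tool call to move; the robot and the scene stay as the last step left them, time stands still between calls to the robot, and variables do not carry over. Pictures are saved under pics/ and viewed, at most 14 in all, crops included, and the job is handed in when it is done.

Besides the shell and the picture viewer there is one more tool, called in YAML: its name, and indented under it one key for each argument. arm_command: Moves the arm, as the interface text tells. Its arguments: {"type":"object","properties":{"commands":{"type":"array"},"gripper":{"type":"number"},"grip_force":{"type":"number"}},"required":["commands"]}

```bash
mkdir -p pics; ls; python3 - <<'E'
from cell import sensors, imaging, ticket, ctrl
import cv2
print(sensors.observe(), ctrl.tcp_to_tips)
for n in("scene","top"):
    cv2.imwrite(f"pics/{n}0.png",imaging.camera(n)); c=imaging.get_calibration(n); print(n,c)
E
```

```text
pics
{'t': 0.0, 'joints': array([-66.97320776,  18.43946867,  -4.01558154,  83.17419679,
         1.29529321,  78.53983147,  -3.25907584]), 'joint_vel': array([-0.04182773,  0.03513491, -0.03853339, -0.07019372,  0.07772678,
       -0.04781911,  0.10330504]), 'joint_torque': array([ 6.53366828e-05, -4.93585074e+01, -3.82239791e-01, -3.14327645e+01,
        1.29310667e-02,  1.16476341e-02,  2.33166122e-05]), 'eef_pos': array([0.24565216, 0.60125334, 0.24422501]), 'tcp_rot': array([-1.79891760e+02,  5.93547549e-03,  1.57783978e+02]), 'contact_force': array([ 0.81000997, -0.59268667,  0.69614475]), 'wrist_torque': array([ 0.01781543,  0.03305335, -0.0170652 ]), 'grip_force': 0.0, 'gripper_width': 0.08574652878857428} 0.014
scene {'K': array([[365.35993201,   0.        , 316.7143803 ],
       [  0.        , 365.35993201, 202.54054984],
       [  0.        ,   0.        ,   1.        ]]), 'R': array([[-0.30848439,  0.95113252,  0.01357616],
       [ 0.5939267 ,  0.2037396 , -0.77829381],
       [-0.74302655, -0.23202825, -0.62775348]]), 't': array([ 0.13177901, -0.22480578,  1.19357716])}
top {'K': array([[415.52629139,   0.        , 318.15592016],
       [  0.        , 415.52629139, 198.2646425 ],
       [  0.        ,   0.        ,   1.        ]]), 'R': array([[ 0.01120002, -0.99947965,  0.03024879],
       [-0.98109047, -0.01682946, -0.19281664],
       [ 0.19322538, -0.02751725, -0.98076845]]), 't': array([-0.01569937,  0.45315258,  0.93545134])}
```

```bash
python3 - <<'E'
import cv2
i=cv2.imread("pics/top0.png"); cv2.imwrite("pics/top0b.png",cv2.resize(i,(800,500),interpolation=cv2.INTER_CUBIC))
E
```

```text
(no output)
```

View pics/top0b.png

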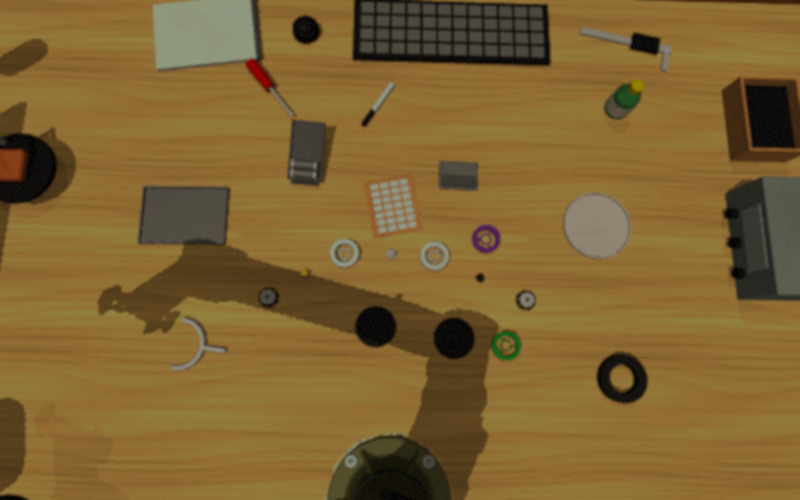

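View pics/scene0.png

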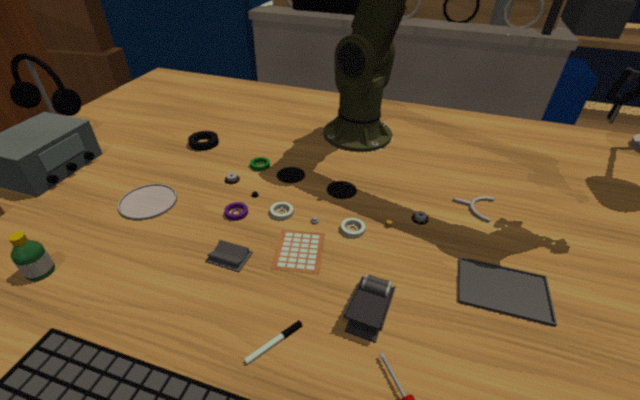

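The top view shows (in 800-px coordinates):
- tray (184,215)
- rings (345,253) and (435,256)
- drivers (268,297) and (526,300)
- dish (597,226)
- cradle (459,175)
- feeder (308,152), with its stop end toward the robot

The scene view agrees. I'll enlarge two crops to read edges.

```bash
python3 - <<'E'
import cv2,numpy as np
i=cv2.imread("pics/top0.png"); i=cv2.convertScaleAbs(i,alpha=1.8)
def crop(n,x,y,w,h,s):
    c=cv2.resize(i[y:y+h,x:x+w],None,fx=s,fy=s,interpolation=cv2.INTER_CUBIC)
    for k in range(0,w,10): cv2.line(c,(k*s,0),(k*s,8 if k%50 else 16),(0,0,255),1)
    for k in range(0,h,10): cv2.line(c,(0,k*s),(8 if k%50 else 16,k*s),(0,0,255),1)
    cv2.imwrite(f"pics/{n}.png",c)
crop("c1",220,90,170,80,4)   # feeder, cradle
crop("c2",100,140,200,120,4) # tray, ring, driver
crop("c3",330,140,190,120,4) # ring, dish, driver
a=cv2.imread("pics/c1.png");b=cv2.imread("pics/c3.png")
E
```

```text
(no output)
```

View pics/c1.png

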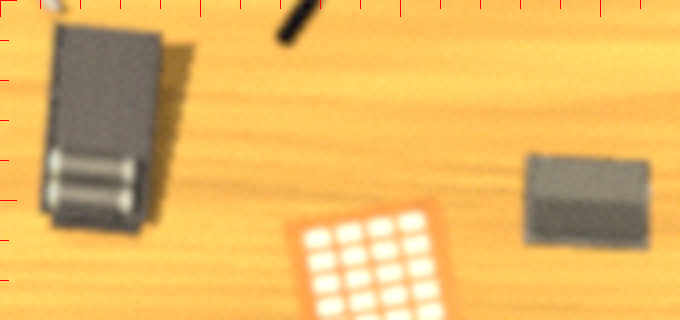

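View pics/c2.png

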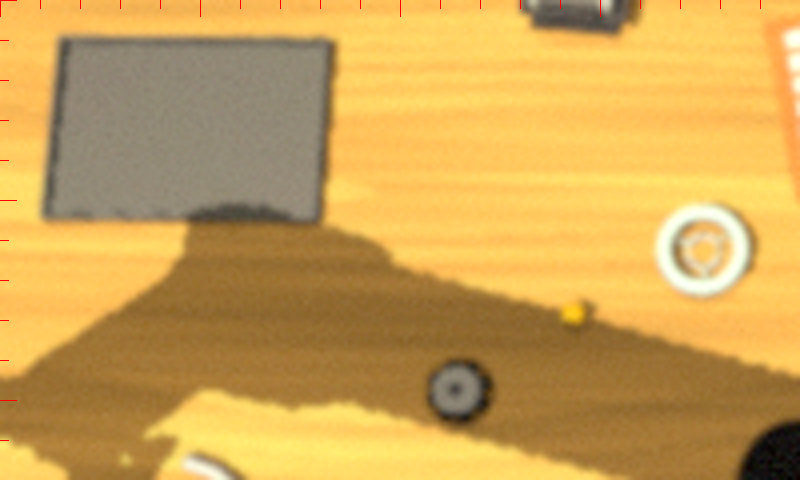

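View pics/c3.png

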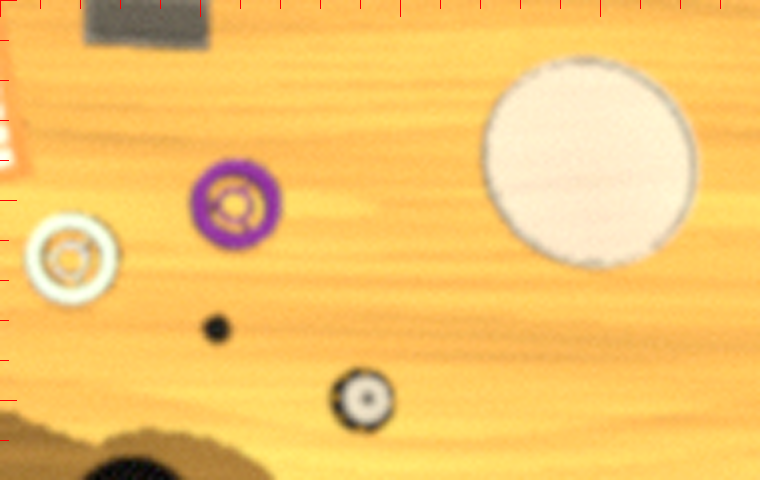

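Readings from the 4x crops:
- **End cell:** centre (91,196) in c1, ends at x = 47 and 132.
- **Cradle:** corners (527,156), (649,163), (648,247), (524,243) in c1.
- **Tray:** corners (61,37), (332,40), (321,220), (43,218) in c2.
- **Rings:** (703,249) in c2 and (71,259) in c3.
- **Driver magnets:** (458,390) in c2 and (366,399) in c3.
- **Dish:** (590,161) in c3.

```bash
cat > h.py <<'E'
from cell import sensors, imaging, ticket, ctrl
import numpy as np, cv2
def px2w(c,uv,z):
    d=c["R"].T@np.linalg.solve(c["K"],[uv[0],uv[1],1]); o=-c["R"].T@c["t"]
    return o+d*(z-o[2])/d[2]
def st():
    s=sensors.observe(); print("t",s['t'],"eef",s['eef_pos'].round(4),"rot",s['tcp_rot'].round(2),"w",round(s['gripper_width'],4),"f",s['contact_force'].round(1)); return s
E
python3 - <<'E'
from h import *
c=imaging.get_calibration("top")
O={1:(220,90),2:(100,140),3:(330,140)}
def p(n,k,x,y,z):
    w=px2w(c,(O[k][0]+(x+.5)/4-.5,O[k][1]+(y+.5)/4-.5),z); print(n,w.round(4),"r",np.hypot(*w[:2]).round(3)); return w[:2]
p("ringa",2,703,249,.014);p("ringb",3,71,259,.014);p("drva",2,458,390,.015);p("drvb",3,366,399,.015);p("dish",3,590,161,.008)
t=[p("tray",2,x,y,.008) for x,y in((61,37),(332,40),(321,220),(43,218))]
def an(v): return np.degrees(np.arctan2(v[1],v[0]))
print(np.mean(t,0),"len",[np.linalg.norm(t[i]-t[i-1]) for i in range(4)],"yaxis",an(t[0]-t[1]),an(t[3]-t[2]),"x",an(t[0]-t[3]),an(t[1]-t[2]))
t=[p("cr",1,x,y,.015) for x,y in((527,156),(649,163),(648,247),(524,243))]
print(np.mean(t,0),"len",[np.linalg.norm(t[i]-t[i-1]) for i in range(4)],"yaxis",an(t[0]-t[1]),an(t[3]-t[2]),"x",an(t[0]-t[3]),an(t[1]-t[2]))
e=p("cellend",1,91,196,.032);n=p("next",1,92,167,.036)
a=p("f",1,55,25,.049);b=p("f",1,161,33,.049);print(an(a-b),an(n-e), an(a-p("f",1,42,211,.022)))
s=st(); 
E
```

```text
ringa [0.4486 0.0934 0.014 ] r 0.458
ringb [ 0.4454 -0.0814  0.014 ] r 0.453
drva [0.3611 0.2353 0.015 ] r 0.431
drvb [ 0.3627 -0.2586  0.015 ] r 0.445
dish [ 0.5141 -0.4071  0.008 ] r 0.656
tray [0.5761 0.4929 0.008 ] r 0.758
tray [0.5776 0.3272 0.008 ] r 0.664
tray [0.4637 0.3254 0.008 ] r 0.567
tray [0.4621 0.4917 0.008 ] r 0.675
[0.51987574 0.40930154] len [np.float64(0.11402074510956635), np.float64(0.16567306405715065), np.float64(0.11389802832480286), np.float64(0.16626614573748402)] yaxis 90.53076709990809 90.57379794526473 x 0.5896469440263127 0.8880355913069925
cr [ 0.6393 -0.0918  0.015 ] r 0.646
cr [ 0.6364 -0.169   0.015 ] r 0.658
cr [ 0.5812 -0.1673  0.015 ] r 0.605
cr [ 0.5821 -0.0897  0.015 ] r 0.589
[ 0.60976345 -0.12945095] len [np.float64(0.057229617221181195), np.float64(0.07720309689144965), np.float64(0.05529008550527337), np.float64(0.0776218362586442)] yaxis 87.83960125301783 89.27264299571421 x -2.1209626566085498 -1.7108033433147571
cellend [0.6011 0.1773 0.032 ] r 0.627
next [0.6183 0.1769 0.036 ] r 0.643
f [0.7045 0.2015 0.049 ] r 0.733
f [0.7009 0.1366 0.049 ] r 0.714
f [0.5942 0.2084 0.022 ] r 0.63
86.809564226514 -1.3514634631074214 -3.618049016961496
t 0.1 eef [0.2457 0.6013 0.2443] rot [-179.9     0.    157.78] w 0.0854 f [ 0.2  0.  -0.6]
```

arm_command:
  commands:
    - [[0.08,-0.13,-0.06],-0.35]
    - [[0.16,-0.27,-0.12],-0.7]
    - [[0.244,-0.402,-0.185],-1.183]
    - [[0.244,-0.402,-0.185],-1.183]
    - [[0.244,-0.402,-0.185],-1.183]
    - [[0.244,-0.402,-0.185],-1.183]
    - [[0.244,-0.402,-0.185],-1.183]
    - [[0.244,-0.402,-0.185],-1.183]
    - [[0.244,-0.402,-0.185],-1.183]
    - [[0.244,-0.402,-0.185],-1.183]
    - [[0.244,-0.402,-0.185],-1.183]
    - [[0.244,-0.402,-0.21],-1.183]
    - [[0.244,-0.402,-0.21],-1.183]
  gripper: 1

```text
t: 1.72
eef_pos: [0.4879, 0.2008, 0.0344]
tcp_rot: [-179.8, 0.1, 90.2]
contact_force: [-1.0, 0.4, -0.0]
gripper_width: -0.0001
grip_force: 0.0
```

arm_command:
  commands:
    - [[0,0,-0.007],0]
    - [[0,0,-0.014],0]
    - [[0,0,-0.016],0]
    - [[0,0,-0.018],0]
    - [[0,0,-0.018],0]

```text
t: 2.35
eef_pos: [0.4899, 0.1997, 0.0173]
tcp_rot: [180.0, 0.0, 90.0]
contact_force: [0.2, 0.3, 0.7]
gripper_width: 0.0001
grip_force: 0.0
```

arm_command:
  commands:
    - [[0,0,0.05],0]
    - [[-0.02,-0.05,0.1],0]
    - [[-0.041,-0.107,0.1],0]
    - [[-0.041,-0.107,0.1],0]
    - [[-0.041,-0.107,0.1],0]
    - [[-0.041,-0.107,0.1],0]
  gripper: 0

```text
t: 3.1
eef_pos: [0.4491, 0.0941, 0.1172]
tcp_rot: [180.0, 0.0, 90.1]
contact_force: [0.7, 0.0, -0.1]
gripper_width: 0.0855
grip_force: 0.0
```

```bash
python3 - <<'E'
from h import *
s=st(); c=imaging.get_calibration("wrist"); i=imaging.camera("wrist"); cv2.imwrite("pics/w1.png",i); np.savez("w1",**c)
print(-c["R"].T@c["t"])
for X in ((.4486,.0934,.014),(.4486+.028,.0934,.014),(.4486,.0934+.028,.014)):
    q=c["K"]@(c["R"]@np.array(X)+c["t"]); print(q[:2]/q[2])
E
```

```text
t 3.1 eef [0.4491 0.0941 0.1172] rot [179.99   0.    90.11] w 0.0855 f [ 0.7  0.  -0.1]
[0.44939508 0.17596735 0.24484247]
[317.93864615 206.16565894]
[355.55121669 206.29154425]
[318.02184153 169.38704421]
```

View pics/w1.png

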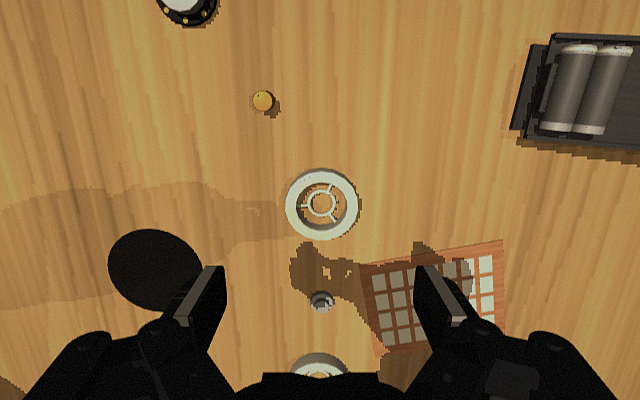

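The wrist view shows ring_a at (322,204), which matches the estimate to about 3 mm. The feeder cells lie at (565,88) and (603,90). Now I'll grasp the ring.

arm_command:
  commands:
    - [[0.002,0.001,-0.05],0]
    - [[0.002,0.001,-0.09],0]
    - [[0.002,0.001,-0.103],0]
    - [[0.002,0.001,-0.103],0]

```text
t: 3.65
eef_pos: [0.4506, 0.094, 0.0139]
tcp_rot: [-179.9, 0.1, 90.1]
contact_force: [1.0, -0.0, 0.9]
gripper_width: 0.0857
grip_force: 0.0
```

arm_command:
  commands:
    - [[0,0,0],0]
    - [[0,0,0],0]
    - [[0,0,0],0]
    - [[0,0,0],0]
    - [[0,0,0],0]
    - [[0,0,0],0]
  gripper: 1
  grip_force: 25

```text
t: 4.4
eef_pos: [0.4522, 0.0943, 0.0162]
tcp_rot: [179.8, -0.1, 90.0]
contact_force: [-0.9, -0.2, 5.2]
gripper_width: 0.0541
grip_force: 25.5
```

arm_command:
  commands:
    - [[0,0,0.03],0]
    - [[0,0,0.07],0]
    - [[0.02,0.06,0.09],0]
    - [[0.035,0.12,0.09],0]
    - [[0.045,0.18,0.09],0]
    - [[0.055,0.24,0.09],0]
    - [[0.065,0.3,0.09],0]
    - [[0.0695,0.353,0.09],0]
    - [[0.0695,0.353,0.06],0]
    - [[0.0695,0.353,0.03],0]
    - [[0.0695,0.353,0.017],0]
    - [[0.0695,0.353,0.012],0]
    - [[0.0695,0.353,0.012],0]
    - [[0.0695,0.353,0.012],0]

```text
t: 6.15
eef_pos: [0.5211, 0.4473, 0.0279]
tcp_rot: [179.9, -0.1, 90.0]
contact_force: [-1.1, -0.3, -0.1]
gripper_width: 0.054
grip_force: 26.8
```

```bash
python3 - <<'E'
from h import *
s=st(); c=imaging.get_calibration("wrist"); i=imaging.camera("wrist"); cv2.imwrite("pics/w2.png",i)
E
```

```text
t 6.15 eef [0.5211 0.4473 0.0279] rot [ 1.799e+02 -1.000e-01  8.999e+01] w 0.054 f [-1.1 -0.3 -0.1]
```

View pics/w2.png

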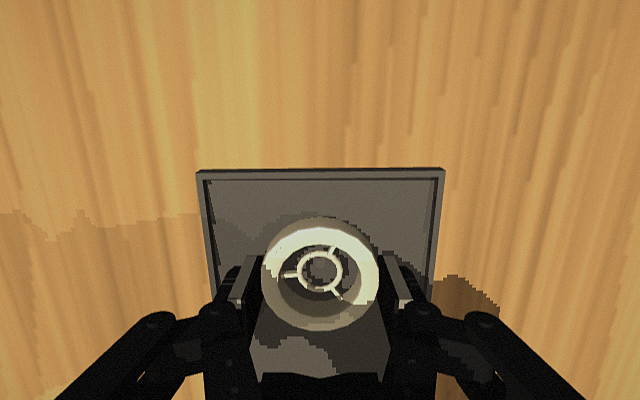

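Ring held level and centred in the tray's width (320 vs the walls at 205 and 440). Lowering it now.

arm_command:
  commands:
    - [[0,0,-0.004],0]
    - [[0,0,-0.007],0]
    - [[0,0,-0.008],0]
    - [[0,0,-0.009],0]
    - [[0,0,-0.009],0]

```text
t: 6.82
eef_pos: [0.5204, 0.4469, 0.0192]
tcp_rot: [-180.0, -0.0, 90.0]
contact_force: [-3.9, -2.8, 9.5]
gripper_width: 0.0543
grip_force: 27.6
```

arm_command:
  commands:
    - [[0,0,0.001],0]
    - [[0,0,0.001],0]
    - [[0,0,0.001],0]
    - [[0,0,0.001],0]
    - [[0,0,0.03],0]
    - [[0,0,0.08],0]
  gripper: 0.2

```text
t: 7.58
eef_pos: [0.5189, 0.4456, 0.0955]
tcp_rot: [-179.8, 0.2, 90.0]
contact_force: [0.3, 0.2, 1.5]
gripper_width: 0.0687
grip_force: 0.0
```

arm_command:
  commands:
    - [[-0.01,-0.06,0],0]
    - [[-0.018,-0.12,0],0]
    - [[-0.026,-0.18,0],0]
    - [[-0.034,-0.24,0],0]
    - [[-0.042,-0.3,0],0]
    - [[-0.05,-0.36,0],0]
    - [[-0.058,-0.42,0],0]
    - [[-0.066,-0.48,0],0]
    - [[-0.0725,-0.5275,0],0]
    - [[-0.0725,-0.5275,-0.02],0]
    - [[-0.0725,-0.5275,-0.02],0]
    - [[-0.0725,-0.5275,-0.02],0]
  gripper: 0

```text
t: 9.07
eef_pos: [0.4482, -0.0802, 0.0777]
tcp_rot: [180.0, 0.0, 90.1]
contact_force: [-0.0, 0.3, 0.2]
gripper_width: 0.0854
grip_force: 0.0
```

```bash
python3 - <<'E'
from h import *
s=st(); c=imaging.get_calibration("wrist"); i=imaging.camera("wrist"); cv2.imwrite("pics/w3.png",i)
m=cv2.inRange(i,(140,140,140),(255,255,255)); n,l,t,ce=cv2.connectedComponentsWithStats(m)
for k in range(1,n):
    if t[k,4]>150: x,y,w,h=t[k,:4]; print(t[k], px2w(c,(x+w/2-.5,y+h/2-.5),.014).round(4))
E
```

```text
t 9.075 eef [ 0.4482 -0.0802  0.0777] rot [179.98   0.    90.07] w 0.0854 f [-0.   0.3  0.2]
[562   4  21  36 623] [0.5793 0.0352 0.014 ]
[535  10  20  36 607] [0.5657 0.0324 0.014 ]
[507  16  20  35 605] [0.5516 0.0297 0.014 ]
[480  22  20  35 597] [0.538  0.0268 0.014 ]
[453  28  21  35 587] [0.5244 0.0239 0.014 ]
[426  34  21  34 580] [0.5105 0.0212 0.014 ]
[400  40  21  34 569] [0.4969 0.0183 0.014 ]
[561  44  20  33 562] [0.5831 0.0168 0.014 ]
[534  49  20  33 567] [0.5692 0.0143 0.014 ]
[508  55  19  33 546] [0.5555 0.0112 0.014 ]
[481  61  20  32 544] [0.5416 0.0084 0.014 ]
[455  66  20  32 531] [0.5279 0.0058 0.014 ]
[429  71  21  32 525] [0.5142 0.0032 0.014 ]
[308  72  33  34 694] [0.4511 0.0019 0.014 ]
[404  77  21  32 524] [0.5008 0.     0.014 ]
[559  81  20  31 503] [ 0.5866 -0.0016  0.014 ]
[534  86  19  31 512] [ 0.573  -0.0043  0.014 ]
[508  91  19  31 493] [ 0.5591 -0.007   0.014 ]
[483  96  19  31 493] [ 0.5456 -0.0097  0.014 ]
[458 101  19  31 483] [ 0.5319 -0.0125  0.014 ]
[432 107  20  30 477] [ 0.5179 -0.0156  0.014 ]
[408 112  20  29 470] [ 0.5045 -0.0181  0.014 ]
[558 115  20  29 460] [ 0.5905 -0.0195  0.014 ]
[534 120  18  29 458] [ 0.5768 -0.0224  0.014 ]
[509 125  18  29 457] [ 0.563  -0.0253  0.014 ]
[484 130  19  29 443] [ 0.5493 -0.0282  0.014 ]
[460 135  18  28 439] [ 0.5355 -0.0309  0.014 ]
[435 139  20  29 435] [ 0.5218 -0.0335  0.014 ]
[411 144  20  28 430] [ 0.5081 -0.0362  0.014 ]
[ 277  189   85   79 2535] [ 0.4485 -0.0814  0.014 ]
[295 203  46  40 320] [ 0.4476 -0.0777  0.014 ]
```

arm_command:
  commands:
    - [[0,-0.001,-0.05],0]
    - [[0,-0.001,-0.062],0]
    - [[0,-0.001,-0.062],0]

```text
t: 9.5
eef_pos: [0.4475, -0.0815, 0.0153]
tcp_rot: [-179.9, 0.0, 90.0]
contact_force: [0.3, -0.5, 0.1]
gripper_width: 0.0854
grip_force: 0.0
```

arm_command:
  commands:
    - [[0,0,0],0]
    - [[0,0,0],0]
    - [[0,0,0],0]
    - [[0,0,0],0]
    - [[0,0,0],0]
  gripper: 1

```text
t: 10.12
eef_pos: [0.449, -0.0818, 0.0169]
tcp_rot: [179.9, -0.0, 90.0]
contact_force: [-0.3, 0.2, 5.5]
gripper_width: 0.054
grip_force: 25.5
```

arm_command:
  commands:
    - [[0,0,0.03],0]
    - [[0,0,0.08],0]
    - [[0.01,0.06,0.085],0]
    - [[0.02,0.12,0.085],0]
    - [[0.03,0.18,0.085],0]
    - [[0.04,0.24,0.085],0]
    - [[0.05,0.3,0.085],0]
    - [[0.06,0.36,0.085],0]
    - [[0.066,0.42,0.085],0]
    - [[0.072,0.4525,0.085],0]
    - [[0.072,0.4525,0.05],0]
    - [[0.072,0.4525,0.02],0]
    - [[0.072,0.4525,0.009],0]
    - [[0.072,0.4525,0.006],0]
    - [[0.072,0.4525,0.004],0]
    - [[0.072,0.4525,0.003],0]
    - [[0.072,0.4525,0.003],0]

```text
t: 12.25
eef_pos: [0.5207, 0.3712, 0.02]
tcp_rot: [179.9, -0.1, 90.0]
contact_force: [-0.8, -0.5, 6.0]
gripper_width: 0.0538
grip_force: 27.6
```

arm_command:
  commands:
    - [[0,0,0.001],0]
    - [[0,0,0.001],0]
    - [[0,0,0.001],0]
    - [[0,0,0.001],0]
    - [[0,0,0.03],0]
    - [[0,0,0.08],0]
    - [[-0.05,-0.04,0.08],0]
    - [[-0.1,-0.08,0.08],0]
    - [[-0.157,-0.135,0.075],0]
    - [[-0.157,-0.135,0.075],0]
    - [[-0.157,-0.135,0.075],0]
    - [[-0.157,-0.135,0.075],0]
  gripper: 0.2

```text
t: 13.75
eef_pos: [0.3639, 0.2367, 0.094]
tcp_rot: [179.9, -0.1, 90.0]
contact_force: [0.4, 0.3, 0.3]
gripper_width: 0.0684
grip_force: 0.0
```

```bash
python3 - <<'E'
from h import *
s=st(); c=imaging.get_calibration("wrist"); i=imaging.camera("wrist"); cv2.imwrite("pics/w4.png",i)
E
```

```text
t 13.75 eef [0.3639 0.2367 0.094 ] rot [ 1.799e+02 -7.000e-02  9.001e+01] w 0.0684 f [0.4 0.3 0.3]
```

View pics/w4.png

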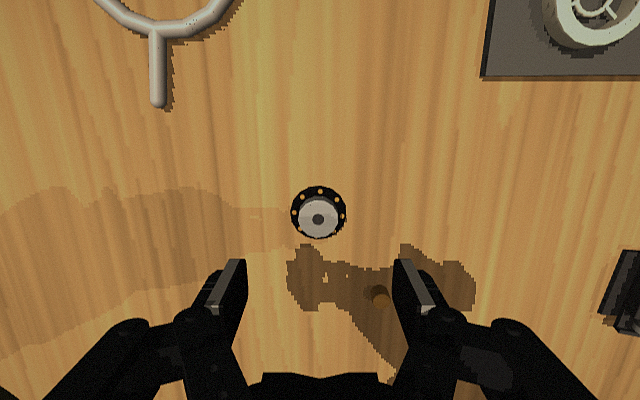

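The driver's magnet top is centred at (318,219), with its flange ringed by gold dots. A small brass knob sits at (378,297).

```bash
python3 - <<'E'
from h import *
c=imaging.get_calibration("wrist")
print(px2w(c,(318,219),.015),px2w(c,(319.5,212),.005),px2w(c,(378,297),.008))
E
```

```text
[0.3637774  0.23563303 0.015     ] [0.36480389 0.23691112 0.005     ] [0.40940796 0.16908571 0.008     ]
```

arm_command:
  commands:
    - [[0.001,0,-0.04],0]
    - [[0.001,0,-0.065],0]
    - [[0.001,0,-0.072],0]
    - [[0.001,0,-0.072],0]

```text
t: 14.3
eef_pos: [0.3643, 0.2361, 0.0214]
tcp_rot: [-180.0, 0.0, 90.0]
contact_force: [-0.4, -1.3, -0.5]
gripper_width: 0.0684
grip_force: 0.0
```

arm_command:
  commands:
    - [[0,0,0],0]
    - [[0,0,0],0]
    - [[0,0,0],0]
    - [[0,0,0],0]
    - [[0,0,0],0]
    - [[0,0,0],0]
  gripper: 1
  grip_force: 30

```text
t: 15.05
eef_pos: [0.3644, 0.2363, 0.0223]
tcp_rot: [179.9, -0.1, 90.0]
contact_force: [-1.7, -0.4, 5.5]
gripper_width: 0.0259
grip_force: 29.2
```

arm_command:
  commands:
    - [[0,0,0.04],0]
    - [[0.01,-0.01,0.085],0]
    - [[0.04,-0.06,0.085],0]
    - [[0.065,-0.11,0.085],0]
    - [[0.085,-0.165,0.085],0]
    - [[0.1,-0.22,0.085],0]
    - [[0.11,-0.28,0.085],0]
    - [[0.12,-0.34,0.085],0]
    - [[0.13,-0.4,0.085],0]
    - [[0.135,-0.46,0.085],0]
    - [[0.14,-0.52,0.085],0]
    - [[0.145,-0.58,0.085],0]
    - [[0.15,-0.64,0.085],0]
    - [[0.152,-0.67,0.085],0]
    - [[0.152,-0.67,0.07],0]
    - [[0.152,-0.67,0.04],0]
    - [[0.152,-0.67,0.03],0]
    - [[0.152,-0.67,0.03],0]

```text
t: 17.3
eef_pos: [0.5158, -0.4327, 0.0504]
tcp_rot: [-179.9, -0.1, 90.1]
contact_force: [-0.8, 0.7, 0.9]
gripper_width: 0.026
grip_force: 29.7
```

```bash
python3 - <<'E'
from h import *
s=st(); c=imaging.get_calibration("wrist"); i=imaging.camera("wrist"); cv2.imwrite("pics/w5.png",i)
for a in np.arange(0,360,45):
    X=np.array([.516+.065*np.cos(np.radians(a)),-.406+.065*np.sin(np.radians(a)),.008]); q=c["K"]@(c["R"]@X+c["t"]); print(int(a),(q[:2]/q[2]).round())
E
```

```text
t 17.3 eef [ 0.5158 -0.4327  0.0504] rot [-1.7992e+02 -9.0000e-02  9.0070e+01] w 0.026 f [-0.8  0.7  0.9]
0 [439. 197.]
45 [411. 109.]
90 [319.  68.]
135 [227. 108.]
180 [199. 196.]
225 [241. 271.]
270 [319. 298.]
315 [397. 271.]
```

View pics/w5.png

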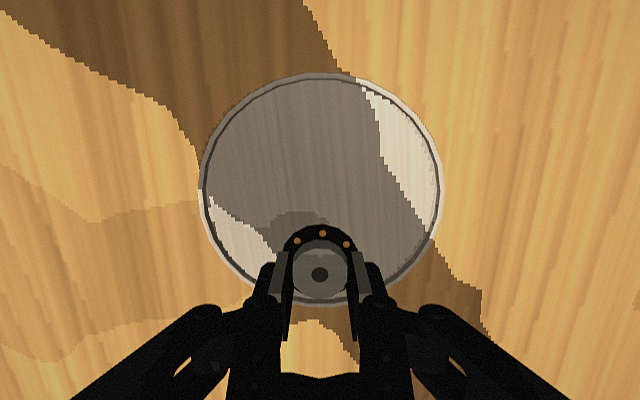

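The dish rim spans columns 199–443 and rows 73–305, so its centre is near (0.517, -0.409). The driver is level over the near half of the dish. Setting it down.

arm_command:
  commands:
    - [[0,0,-0.015],0]
    - [[0,0,-0.022],0]
    - [[0,0,-0.025],0]
    - [[0,0,-0.0265],0]
    - [[0,0,-0.0265],0]

```text
t: 17.98
eef_pos: [0.5159, -0.4345, 0.0256]
tcp_rot: [180.0, 0.0, 90.0]
contact_force: [-1.3, 1.6, 3.4]
gripper_width: 0.0262
grip_force: 30.0
```

arm_command:
  commands:
    - [[0,0,0],0]
    - [[0,0,0],0]
    - [[0,0,0.002],0]
    - [[0,0,0.03],0]
    - [[0,0,0.07],0]
    - [[-0.04,0.045,0.07],0]
    - [[-0.08,0.09,0.07],0]
    - [[-0.12,0.135,0.07],0]
    - [[-0.151,0.1765,0.07],0]
    - [[-0.151,0.1765,0.07],0]
    - [[-0.151,0.1765,0.07],0]
  gripper: 0.4

```text
t: 19.35
eef_pos: [0.3658, -0.2582, 0.0956]
tcp_rot: [179.8, 0.0, 90.0]
contact_force: [-0.2, -0.3, 0.6]
gripper_width: 0.0513
grip_force: 0.0
```

```bash
python3 - <<'E'
from h import *
s=st(); c=imaging.get_calibration("wrist"); i=imaging.camera("wrist"); cv2.imwrite("pics/w6.png",i)
q=c["K"]@(c["R"]@np.array((.365,-.2575,.015))+c["t"]); print(q[:2]/q[2])
print(px2w(c,(318,219),.015))
E
```

```text
t 19.35 eef [ 0.3658 -0.2582  0.0956] rot [1.7984e+02 2.0000e-02 9.0010e+01] w 0.0513 f [-0.2 -0.3  0.6]
[316.92060848 215.46917882]
[ 0.36573343 -0.26007646  0.015     ]
```

View pics/w6.png

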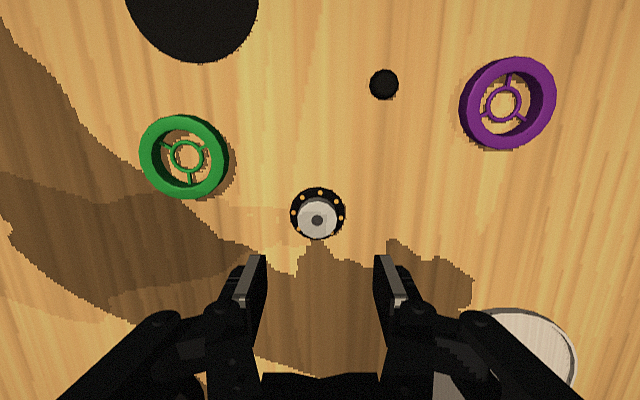

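The magnet is at (317,219), so I need about a 3 mm shift in -y. The green ring is clear.

arm_command:
  commands:
    - [[0,-0.003,-0.04],0]
    - [[0,-0.003,-0.066],0]
    - [[0,-0.003,-0.0735],0]
    - [[0,-0.003,-0.0735],0]

```text
t: 19.9
eef_pos: [0.3648, -0.2619, 0.0213]
tcp_rot: [-179.9, 0.1, 89.9]
contact_force: [0.3, -0.9, 0.7]
gripper_width: 0.0512
grip_force: 0.0
```

arm_command:
  commands:
    - [[0,0,0],0]
    - [[0,0,0],0]
    - [[0,0,0],0]
    - [[0,0,0],0]
    - [[0,0,0],0]
  gripper: 1

```text
t: 20.52
eef_pos: [0.3658, -0.2614, 0.0224]
tcp_rot: [179.9, 0.0, 90.0]
contact_force: [-0.7, -1.1, 5.3]
gripper_width: 0.0259
grip_force: 29.5
```

arm_command:
  commands:
    - [[0,0,0.04],0]
    - [[0,0,0.08],0]
    - [[0.05,-0.04,0.08],0]
    - [[0.1,-0.08,0.08],0]
    - [[0.152,-0.1205,0.08],0]
    - [[0.152,-0.1205,0.08],0]
    - [[0.152,-0.1205,0.04],0]
    - [[0.152,-0.1205,0.015],0]
    - [[0.152,-0.1205,0.008],0]
    - [[0.152,-0.1205,0.005],0]
    - [[0.152,-0.1205,0.004],0]
    - [[0.152,-0.1205,0.003],0]
    - [[0.152,-0.1205,0.003],0]

```text
t: 22.15
eef_pos: [0.5174, -0.3816, 0.0255]
tcp_rot: [179.9, 0.0, 90.0]
contact_force: [-0.5, 0.7, 4.6]
gripper_width: 0.0258
grip_force: 30.2
```

arm_command:
  commands:
    - [[0,0,0],0]
    - [[0,0,0],0]
    - [[0,0,0.002],0]
    - [[0,0,0.04],0]
    - [[0,0,0.1],0]
    - [[0.01,0.06,0.1],0.18]
    - [[0.02,0.12,0.1],0.36]
    - [[0.03,0.18,0.1],0.54]
    - [[0.04,0.24,0.1],0.72]
    - [[0.05,0.3,0.1],0.9]
    - [[0.06,0.36,0.1],1.08]
    - [[0.07,0.42,0.1],1.26]
    - [[0.08,0.48,0.1],1.44]
    - [[0.083,0.54,0.1],1.513]
    - [[0.083,0.558,0.1],1.513]
    - [[0.083,0.558,0.1],1.513]
    - [[0.083,0.558,0.1],1.513]
  gripper: 0.4

```text
t: 24.28
eef_pos: [0.6002, 0.1737, 0.1244]
tcp_rot: [-179.9, 0.0, 176.5]
contact_force: [-0.4, -0.9, 0.3]
gripper_width: 0.0509
grip_force: 0.0
```

```bash
python3 - <<'E'
from h import *
s=st(); c=imaging.get_calibration("wrist"); i=imaging.camera("wrist"); cv2.imwrite("pics/w7.png",cv2.convertScaleAbs(i,alpha=1.4))
for X in ((.601,.177,.036),(.601,.177+.025,.036),(.601,.177-.025,.036),(.618,.177,.040)):
    q=c["K"]@(c["R"]@np.array(X)+c["t"]); print(q[:2]/q[2])
E
```

```text
t 24.275 eef [0.6002 0.1737 0.1244] rot [-1.7991e+02  1.0000e-02  1.7648e+02] w 0.0509 f [-0.4 -0.9  0.3]
[325.81886068 213.73850914]
[361.45195046 211.77564053]
[290.34591504 215.69255612]
[327.19496249 238.18168203]
```

View pics/w7.png

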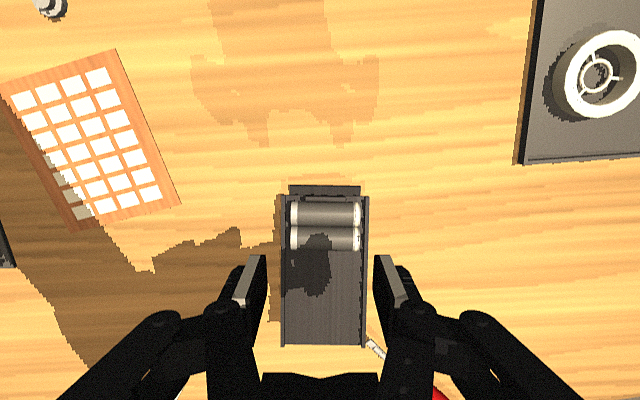

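The end cell is at (326,214), columns 290–362, and the next cell at (326,238). Both match the estimate of (0.601, 0.177), and the yaw is aligned. Opening and descending.

arm_command:
  commands:
    - [[-0.003,0,0],0]
    - [[-0.003,0,-0.03],0]
    - [[-0.003,0,-0.0645],0]
    - [[-0.003,0,-0.0645],0]
    - [[-0.003,0,-0.0645],0]
  gripper: 0

```text
t: 24.95
eef_pos: [0.5976, 0.1762, 0.0611]
tcp_rot: [180.0, 0.1, 176.6]
contact_force: [0.1, 0.1, 0.8]
gripper_width: 0.0855
grip_force: 0.0
```

arm_command:
  commands:
    - [[0,0.001,-0.012],0]
    - [[0,0.001,-0.0215],0]
    - [[0,0.001,-0.0215],0]

```text
t: 25.32
eef_pos: [0.596, 0.1776, 0.0374]
tcp_rot: [-180.0, -0.1, 176.7]
contact_force: [-0.1, -0.1, -0.5]
gripper_width: 0.0856
grip_force: 0.0
```

arm_command:
  commands:
    - [[0,0,0],0]
    - [[0,0,0],0]
    - [[0,0,0],0]
    - [[0,0,0],0]
    - [[0,0,0],0]
  gripper: 1
  grip_force: 30

```text
t: 25.95
eef_pos: [0.5971, 0.1779, 0.039]
tcp_rot: [180.0, 0.0, 176.7]
contact_force: [-1.7, 0.8, 3.9]
gripper_width: 0.0487
grip_force: 31.2
```

arm_command:
  commands:
    - [[0,0,0.01],0]
    - [[0,0,0.03],0]
    - [[0,0,0.07],0]
    - [[0,-0.06,0.07],0]
    - [[0.003,-0.12,0.07],0.026]
    - [[0.006,-0.18,0.07],0.026]
    - [[0.01,-0.24,0.07],0.026]
    - [[0.01,-0.307,0.06],0.026]
    - [[0.01,-0.307,0.05],0.026]
    - [[0.01,-0.307,0.04],0.026]
    - [[0.01,-0.307,0.04],0.026]
    - [[0.01,-0.307,0.04],0.026]

```text
t: 27.45
eef_pos: [0.6074, -0.1272, 0.0786]
tcp_rot: [180.0, 0.0, 178.4]
contact_force: [0.2, -0.4, -0.5]
gripper_width: 0.0486
grip_force: 31.3
```

```bash
python3 - <<'E'
from h import *
s=st(); c=imaging.get_calibration("wrist"); i=imaging.camera("wrist"); cv2.imwrite("pics/w8.png",cv2.convertScaleAbs(i,alpha=1.4)); np.savez("w8",**c)
def P(*X):
    q=c["K"]@(c["R"]@np.array(X)+c["t"]); return (q[:2]/q[2]).round(1)
a=np.radians(-1.8); R=np.array([[np.cos(a),-np.sin(a)],[np.sin(a),np.cos(a)]])
for dx,dy,z in ((-.03,.04,0),(-.03,-.04,0),(.03,.04,0),(.03,-.04,0),(-.0225,.035,.019),(-.0225,-.035,.019),(0,.035,.006),(0,-.035,.006)):
    w=np.array([.61,-.129])+R@[dx,dy]; print((dx,dy,z),P(*w,z))
E
```

```text
t 27.45 eef [ 0.6074 -0.1272  0.0786] rot [1.7996e+02 2.0000e-02 1.7835e+02] w 0.0486 f [ 0.2 -0.4 -0.5]
(-0.03, 0.04, 0) [380.2 179. ]
(-0.03, -0.04, 0) [256.5 178.5]
(0.03, 0.04, 0) [374.8 261.4]
(0.03, -0.04, 0) [261.4 260.9]
(-0.0225, 0.035, 0.019) [376.6 199.3]
(-0.0225, -0.035, 0.019) [259.8 198.9]
(0, 0.035, 0.006) [371.3 225.4]
(0, -0.035, 0.006) [265.1 225. ]
```

View pics/w8.png

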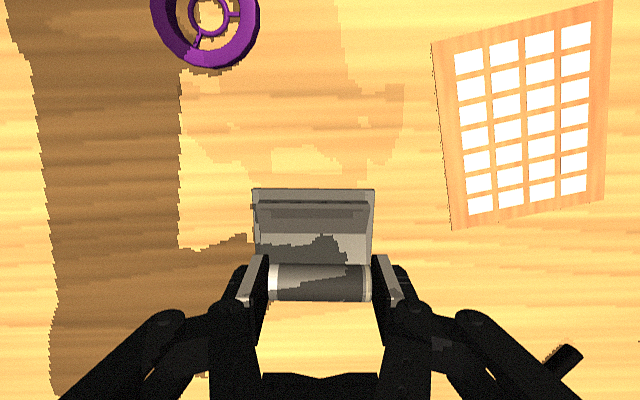

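```bash
python3 - <<'E'
import numpy as np
from h import px2w
c=dict(np.load("w8.npz"))
for z in(.0667,): print([px2w(c,(319.5,v),z).round(4) for v in (264,283,302)], px2w(c,(268,283),z),px2w(c,(371,283),z))
print([px2w(c,(313,v),.019).round(4) for v in (189,202)],px2w(c,(253,190),.019),px2w(c,(374,190),.019))
E
```

```text
[array([ 0.6044, -0.128 ,  0.0667]), array([ 0.6149, -0.1283,  0.0667]), array([ 0.6258, -0.1286,  0.0667])] [ 0.61416408 -0.15348277  0.0667    ] [ 0.6155419  -0.10311861  0.0667    ]
[array([ 0.5811, -0.1312,  0.019 ]), array([ 0.5893, -0.1315,  0.019 ])] [ 0.58076351 -0.16686506  0.019     ] [ 0.58271503 -0.09502928  0.019     ]
```

The cell is held level across columns 268–371. The cradle centre is near (0.611, -0.131), so I'll shift about -2 mm in x and -3 mm in y, then lower.

arm_command:
  commands:
    - [[-0.002,-0.003,-0.02],0]
    - [[-0.002,-0.003,-0.04],0]
    - [[-0.002,-0.003,-0.046],0]
    - [[-0.002,-0.003,-0.048],0]
    - [[-0.002,-0.003,-0.049],0]
    - [[-0.002,-0.003,-0.05],0]
    - [[-0.002,-0.003,-0.05],0]

```text
t: 28.38
eef_pos: [0.6063, -0.1325, 0.0296]
tcp_rot: [-180.0, 0.2, 178.2]
contact_force: [2.1, 0.3, 4.6]
gripper_width: 0.0487
grip_force: 31.8
```

arm_command:
  commands:
    - [[0.002,0,0],0]
    - [[0.002,0,-0.001],0]
    - [[0.002,0,-0.001],0]
    - [[0.002,0,-0.001],0]

```text
t: 28.88
eef_pos: [0.6081, -0.1325, 0.0285]
tcp_rot: [-180.0, 0.2, 178.2]
contact_force: [1.5, -0.3, 7.2]
gripper_width: 0.0484
grip_force: 32.0
```

arm_command:
  commands:
    - [[0,0,0.001],0]
    - [[0,0,0.001],0]
    - [[0,0,0.001],0]
    - [[0,0,0.001],0]
    - [[0,0,0.02],0]
    - [[0,0,0.08],0]
    - [[-0.05,0,0.14],0]
    - [[-0.11,0.06,0.2],0]
    - [[-0.14,0.06,0.2],0]
    - [[-0.14,0.06,0.2],0]
  gripper: 0.25

```text
t: 30.12
eef_pos: [0.4659, -0.0713, 0.2306]
tcp_rot: [179.8, 0.3, 178.3]
contact_force: [0.6, -0.5, 0.2]
gripper_width: 0.0639
grip_force: 0.0
```

```bash
python3 - <<'E'
from h import *
s=st(); i=imaging.camera("top"); cv2.imwrite("pics/top1.png",i); j=imaging.camera("scene")
a=cv2.resize(i[90:240,90:570],(800,250),interpolation=cv2.INTER_CUBIC); b=cv2.resize(j[150:345,90:570],(800,325),interpolation=cv2.INTER_CUBIC)
cv2.imwrite("pics/fin.png",cv2.convertScaleAbs(np.vstack([a,b]),alpha=1.5))
E
```

```text
t 30.125 eef [ 0.4659 -0.0713  0.2306] rot [179.78   0.3  178.27] w 0.0639 f [ 0.6 -0.5  0.2]
```

View pics/fin.png

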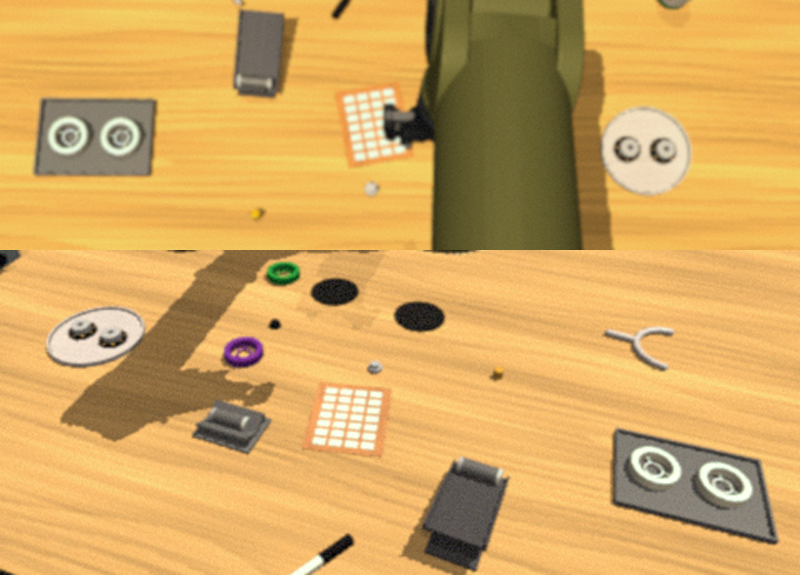

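The final picture shows:
- both rings flat in the tray (68,135 and 121,136)
- both drivers flat in the dish (627,148 and 663,148)
- the end cell along the cradle trough (230,418)
- the next cell at the feeder stop (478,470)

The arm is clear of everything.

```bash
python3 -c "
from h import *
print(ticket.sign_off())"
```

```text
the job is handed in; nothing more can be done
None
```

The kit is made up and handed in at about 30 s: both rings are in the tray, both drivers in the dish and the end cell in the cradle, and the next cell has rolled down to the feeder stop.

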